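# Slide the workpiece carrier into the measuring lane

## Task

Push the aluminium workpiece carrier along the granite into the lane between the two steel guide rails and on until it is fully home against the end stop under the dial indicator. Nothing, neither the carrier nor the gripper, may touch either rail; push only, so the carrier stays flat on the granite and is never lifted or tipped. Leave everything else on the plate where it stands, and take the hand away when done.

Things in the scene. Friction and masses are not known exactly. Their poses are not given: they have to be found in the camera images.
- carrier: the workpiece carrier: closed aluminium box 100 long (its x) x 92 wide (its y) x 50 high, flat upright faces, a thin perforated stamping fixed on top; 0.4 to 0.8 kg, slides on the granite. Origin: centre of its underside. Its x axis points roughly down the lane, its +x face is to meet the stop. It starts on bare granite before the mouth, off to either side and somewhat turned
- lane: the measuring station, fixed. Origin: on the granite at the centre of the lane's mouth; x points down the lane, y across, z up. The lane is 108 mm wide between the rails, so 8 mm to spare each side of the centred carrier. Before the mouth the granite is bare for 250 mm, and to 150 mm either side of the centre line
- stop_face (a point): centre of the lower edge of the end stop's face, at x = 200 mm in the lane's frame, its axes parallel to the lane's. The stop is a fixed steel block 80 wide, 30 high, square across the lane: the carrier is home with its origin 50 mm before this point
- dial_tip (a point): tip of the dial indicator's stem, 79 mm above the granite, over the lane 2 mm before the stop face; the dial's body, 56 mm across, is 142 to 198 mm up and begins 13 mm before the stop face. Its fixed stand, a 110 x 130 mm foot and a 305 mm tall column, is behind the stop (60 to 170 mm past its face)
- rail_far: guide rail on the lane's +y side (farther from the robot): ground steel bar 200 long (its x, along the lane) x 12 wide x 15 high, fixed. Origin: centre of its underside, at x = 100, y = +60 mm in the lane's frame. Its inner face is at y = +54. It is low: fingers can pass over it
- rail_near: guide rail on the lane's -y side (nearer the robot): the same bar, origin at x = 100, y = -60 mm in the lane's frame, inner face at y = -54
- setting_master: bystander: upright turned steel cylinder, 36 diameter, 90 high, beside the far rail. Origin: centre of its underside
- square_block: bystander: dark steel block 50 x 45 x 80 high, beside the near rail. Origin: centre of its underside
- v_block: bystander: steel V-block 50 x 50 x 40 high, beside the far rail near the stop. Origin: centre of its underside
- ring_gauge: bystander: steel ring, 70 outside, 40 inside, 20 high, lying at the left. Origin: centre of its underside
- cleaner_bottle: bystander: white plastic bottle, 60 diameter, 160 high, at the left. Origin: centre of its underside
- stamped_plate: bystander: perforated steel plate 110 x 60 x 6 lying at the right. Origin: centre of its underside
Mind the look-alikes: they are no part of the job. What is meant by the carrier is not brown or orange, and is the smaller of those in its own colour.

How it is judged (in metres and radians):
At the end, for the whole second after the job is handed in: the carrier stands flat and still between the rails, its leading face within 4 mm of the end stop, square to the lane within 0.08 rad, no rail touched on the way (x of carrier in the frame of lane between 0.146 and 0.154 m and y of carrier in the frame of lane between -0.009 and 0.009 m and angle between the x axis of carrier and the x axis of lane, either way round below 0.08 rad and height (world z) of carrier below 0.003 m and angle between carrier's own z axis and vertical below 0.03 rad and linear speed of carrier below 0.01 m/s).
It fails at once if the carrier, the gripper or anything else touches a guide rail (contact force between any of rail_far, rail_near and anything else above 0.2 N).
It fails at once if the carrier is lifted (5 mm) or tipped (0.1 rad) (height (world z) of carrier above 0.005 m or angle between carrier's own z axis and vertical above 0.1 rad).
It fails at once if a bystander is shifted by more than 10 mm (distance of any of setting_master, square_block, v_block, ring_gauge, cleaner_bottle, stamped_plate from where it was at the start of the episode above 0.01 m).
It also fails if it takes over 72 s, if anything falls off the work surface, if the arm or the gripper's body presses on something with over 40 N, if the wrist force passes 120 N, or if a joint passes its speed limit or range.

## Robot

A 6-joint arm with a two-finger parallel gripper is mounted at the origin on the work surface. World frame = base frame: x ahead of the robot, y to its left, z up, the work surface at z = 0. Lengths are in m, angles in degrees, forces in N, time in s.
With the tool pointing down it reaches from about 0.35 to 0.875 m from the base axis. Payload 4.2 kg.
Tool frame: the origin (TCP) lies on the centre line of the jaws, within the pads' length; the fingertips stand 19 mm ahead of it and the grasp point (between the pads) is the TCP; z points along the fingers, y is the line along which they close (so a half turn about z gives the same grasp; the last joint's range is limited). The gripper opens to 87 mm and grips with 3 to 60 N. Pads are 19 mm wide; open, the fingers measure 117 mm over their backs; the gripper's body (75 mm by 190 mm) begins 51 mm behind the grasp point.
Start: joints at [82.139, 22.042, 0.453, 0, -68.411, -14.817], TCP at [0.241, 0.577, 0.215] pointing down, gripper open.
Joint ranges: [-179.83, 179.83], [-69.29, 118.12], [-61.27, 80.66], [-181.25, 117.63], [-171.15, -9.14], [-177.46, 177.46]. Speed limits (degrees/s): [159.86, 159.86, 180, 180, 180, 180].

## Interface

Orientations are given as a 3x3 rotation matrix whose columns are the frame's x, y, z axes.
In Python, from station import sense, capture, finish_job, search_frame, masks_of gives the robot as it stands.
- The arm moves only by the tool drive_tool, never from a script. Its argument "rows" is a list of rows, each a list of 7 numbers: the opening in per cent of the stroke, from 0 (shut) to 100 (fully open), then the shift along the world's x, y, z in mm, then the turn, a rotation vector about the world's x, y, z in rad. In form: [[fingers, dx, dy, dz, wx, wy, wz], ...]. A call has 1 to 5 rows; each row shifts and turns the commanded pose from where the row before left it; what a row does not reach is not made up. A row lasts 1/12 s, in which the tool goes at most 41.7 mm and 7.16 degrees, less where a joint would pass 70% of its speed; a pose out of reach is approached as far as the arm can. A call is refused whole if a number of a shift passes 41.7 or a number of a turn 0.125, either way. A call with a gripper value outside its range is refused whole. The fingers move at their own pace and stop on an object; the grip force is fixed at half the most. Time passes only in rows, so rows that do not move let the fingers close. It gives the time, the measured TCP pose, the force, the opening and the grip force at its end, in the units of the state.
- sense(): the state, without advancing time (a new reading comes with each control period).
- capture(name): name is "side" or "top" or "wrist"; returns a dict with "frame" (400x640x3 uint8, red, green, blue), "z_map" (400x640 float32, m along the optical axis (not along the pixel's ray), 0 where there is no reading), "fx", "fy", "cx", "cy" (pixels), "distortion" ([k1, k2, p1, p2, k3] as OpenCV has them; the pictures are not rectified), "R" (3x3) and "t" (3): a world point X has camera coordinates R X + t; the wrist camera has in their place "T_tool_cam" (4x4, takes a point from camera to tool coordinates, whose origin is the TCP and whose axes are the flange's). Camera axes: x right, y down, z forward; pixel columns grow to the right and rows downward; lengths in m; the calibration is good to about 2 mm. A picture is of the moment at which its call begins: read the wrist's pose just before it.
- finish_job(): hands the job in; it is judged then, once.
Trained networks look in a picture, given as the dict that the camera call returned (one of the last four; its "shot" number tells which), for a name from the list of things; names that differ only in an ending like _2 or _b are one class to them, and where a whole thing is asked for, a point or a joint stands for the part that bears it (a point fixed in the world has none). Each returns a list of dicts, best first, with "p" (0 to 1); they miss things now and then, are a little off and sometimes report something else, mostly with a low value. They report only what shows in the picture. A call takes as long as a camera call. They do not tell look-alikes from the thing itself.
- search_frame(label, picture): "xy" ([column, row] in pixels, amid what is visible of it).
- masks_of(label, picture): "region" (400x640 bool, what is visible of it) and "xy" ([column, row] in pixels, amid what is visible of it).
The state is a dict: "time_s": time; "joints": joint angles; "joint_velocities": joint speeds; "effort": joint torques, N m; "tcp_pos": TCP position; "ee_rot": TCP orientation; "wrist_force": force on the tool from outside, world axes, zero at the start; "moment": the same for the moment, N m; "gripper_width": opening from 0.0 (shut) to 1.0 (fully open); "gripper_force": force on a finger pad.
Only numpy, scipy, OpenCV 4.12 (cv2) and the standard library are available. Lean on these libraries where they do the work, as an engineer would, in place of code of your own. Each camera call takes 0.05 s, during which the arm holds its last target. There are 200 camera calls.

## Working session

There is one attempt and no reset: what is moved stays moved. The work goes in short steps, Python scripts to look and compute and a tool call to move; the robot and the scene stay as the last step left them, time stands still between calls to the robot, and variables do not carry over. Pictures are saved under pics/ and viewed, at most 10 in all, crops included, and the job is handed in when it is done.

Besides the shell and the picture viewer there is one more tool, called after "Emit:" as name(argument=value, ...) on one line, values as JSON. drive_tool: Moves the arm, as the interface text tells. Its arguments: {"type":"object","properties":{"rows":{"type":"array"}},"required":["rows"]}

```bash
mkdir -p pics; cat > h.py <<'E'
import numpy as np, cv2
from station import sense, capture, finish_job, search_frame, masks_of
def pts(c, m=None):
    v,u=np.nonzero((c["z_map"]>0) if m is None else (m&(c["z_map"]>0)))
    return np.c_[u,v], back(c,np.c_[u,v],c["z_map"][v,u])
def back(c,uv,z):
    K=np.array([[c["fx"],0,c["cx"]],[0,c["fy"],c["cy"]],[0,0,1]])
    n=cv2.undistortPoints(np.asarray(uv,float).reshape(-1,1,2),K,np.array(c["distortion"],float)).reshape(-1,2)
    P=np.c_[n,np.ones(len(n))]*np.asarray(z).reshape(-1,1)
    return (P-np.array(c["t"]))@np.array(c["R"])
def save(c,name,box=None,s=1):
    f=c["frame"][:,:,::-1]
    if box: f=f[box[1]:box[3],box[0]:box[2]]
    cv2.imwrite("pics/"+name,cv2.resize(f,None,fx=s,fy=s,interpolation=cv2.INTER_CUBIC))
E
python3 - <<'E'
from h import *
print(sense()["tcp_pos"])
for n in("top","side"):
    c=capture(n); save(c,n+"0.png",s=1.25)
    for l in ["carrier","rail_far","rail_near","stop_face","lane"]+(["setting_master","square_block","v_block","ring_gauge","cleaner_bottle","stamped_plate"] if n=="top" else []):
        try:
            for d in masks_of(l,c)[:4]:
                uv,P=pts(c,d["region"]); 
                print(n,l,round(d["p"],2),np.round(d["xy"]),len(P),np.round(np.median(P,0),3),np.round(np.percentile(P,2,axis=0),3),np.round(np.percentile(P,98,axis=0),3))
        except Exception as e: print(l,e)
E
```

```text
[0.24069711 0.57612277 0.21386714]
top carrier 0.98 [260. 138.] 974 [0.728 0.157 0.051] [0.675 0.102 0.006] [0.783 0.212 0.058]
top carrier 0.93 [364. 254.] 1819 [ 0.358 -0.158  0.07 ] [ 0.289 -0.231  0.024] [ 0.428 -0.087  0.077]
top carrier 0.89 [262. 210.] 939 [0.509 0.156 0.051] [0.465 0.109 0.017] [0.553 0.206 0.058]
top carrier 0.88 [238. 276.] 1767 [0.299 0.23  0.069] [0.23  0.159 0.043] [0.368 0.302 0.076]
top rail_far 0.56 [317. 170.] 267 [ 0.638 -0.027  0.015] [ 0.613 -0.118  0.   ] [0.66  0.069 0.023]
top rail_near 0.49 [327. 206.] 132 [ 0.522 -0.056  0.016] [ 0.502 -0.116  0.009] [0.537 0.027 0.023]
top stop_face 0.63 [382. 168.] 2462 [ 0.614 -0.22   0.036] [ 0.507 -0.299  0.002] [0.685 0.04  0.306]
top lane 0.72 [379. 169.] 2496 [ 0.614 -0.218  0.036] [ 0.508 -0.299  0.   ] [0.681 0.045 0.306]
top lane 0.56 [312. 170.] 295 [ 0.634 -0.01   0.014] [ 0.611 -0.115 -0.003] [0.659 0.072 0.023]
top setting_master 0.66 [307. 143.] 131 [0.695 0.008 0.079] [ 0.684 -0.008  0.003] [0.713 0.024 0.096]
top setting_master 0.35 [319. 230.] 206 [ 0.438 -0.018  0.08 ] [ 0.417 -0.043  0.07
[... 735 characters left out ...]
rier 0.58 [289. 183.] 1110 [0.5   0.14  0.048] [0.463 0.105 0.004] [0.554 0.202 0.054]
side rail_far 0.78 [356. 199.] 362 [ 0.636 -0.025  0.011] [ 0.613 -0.118 -0.002] [0.659 0.065 0.018]
side rail_far 0.53 [400. 360.] 1139 [ 0.353 -0.452  0.004] [ 0.302 -0.483 -0.003] [ 0.411 -0.418  0.009]
side rail_near 0.87 [340. 226.] 351 [ 0.522 -0.073  0.012] [ 0.499 -0.15  -0.   ] [0.546 0.028 0.017]
side rail_near 0.32 [401. 357.] 884 [ 0.356 -0.452  0.005] [ 0.303 -0.482 -0.002] [ 0.411 -0.42   0.009]
side stop_face 0.81 [408. 222.] 4520 [ 0.615 -0.236  0.034] [ 0.509 -0.305 -0.002] [0.734 0.032 0.303]
side lane 0.94 [409. 223.] 4064 [ 0.615 -0.246  0.034] [ 0.514 -0.305  0.001] [0.685 0.016 0.303]
```

View pics/top0.png

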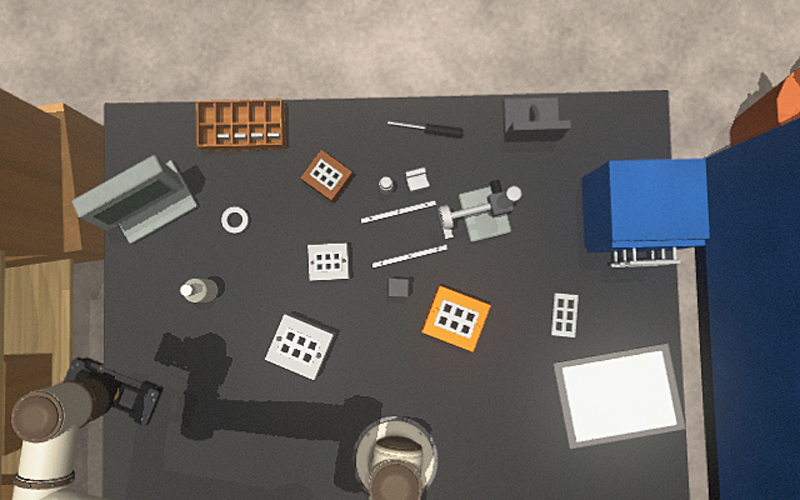

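View pics/side0.png

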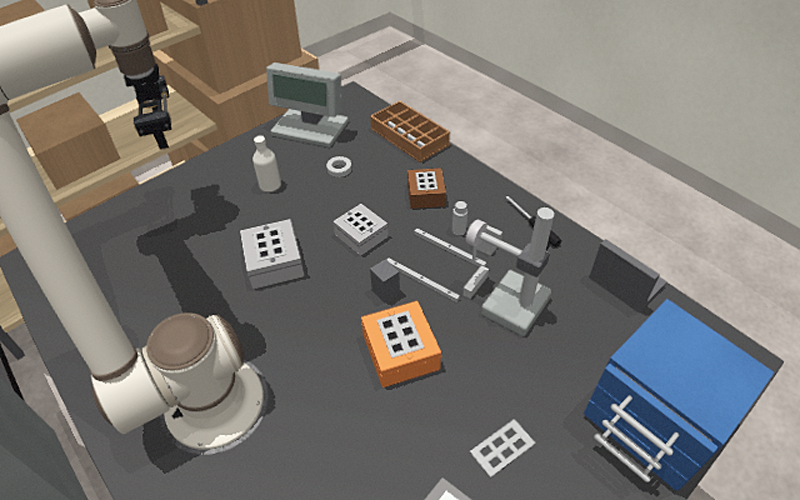

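The candidates for the carrier, by top-camera pixel at 640 px width:
- brown box (260,138)
- orange box (364,254)
- larger aluminium box (238,276), about 140 mm
- smaller aluminium box (262,210), about 100 x 92

I choose (262,210). The rails run right and slightly up from the mouth at about (293,194), with the stop at about (358,187). Next I check a crop and fit the poses.

```bash
cat >> h.py <<'E'
def rect(P2):
    (c,s,a)=cv2.minAreaRect(P2.astype(np.float32)); return np.array(c),s,a
def region(c,l,near):
    best=None
    for d in masks_of(l,c):
        uv,P=pts(c,d["region"]); m=np.median(P,0)
        if np.hypot(*(m[:2]-near))<0.06: return P
def lanefit(c,near=((.636,-.026),(.522,-.065))):
    out=[]
    for l,n in zip(("rail_far","rail_near"),near):
        P=region(c,l,np.array(n))
        if P is None: print("no",l); continue
        P=P[(P[:,2]>.009)&(P[:,2]<.022)]
        d=cv2.fitLine(P[:,:2].astype(np.float32),cv2.DIST_HUBER,0,1e-4,1e-4).ravel()
        v=d[:2]*(-1 if d[3-2]>0 else 1); p=d[2:]
        nrm=np.array([-v[1],v[0]]); r=(P[:,:2]-p)@nrm; k=abs(r)<.009
        s=(P[k,:2]-p)@v
        print(l,len(P),"ang",round(np.degrees(np.arctan2(v[1],v[0])),2),"p",np.round(p,4),"ends",np.round(p+v*np.percentile(s,.7),4),np.round(p+v*np.percentile(s,99.3),4),"w",np.round(np.percentile(r[k],[3,97]),4),"z",np.median(P[:,2]).round(4))
        out.append((p,v))
    return out
def carfit(c,near):
    P=region(c,"carrier",np.array(near))
    if P is None: print("no carrier"); return
    T=P[P[:,2]>.042]; print("carrier",len(T),rect(T[:,:2]),"z",np.median(T[:,2]).round(4),"mean",T[:,:2].mean(0).round(4)); return T
E
python3 - <<'E'
from h import *
for n in("top","side"):
    c=capture(n); print(n)
    lanefit(c); carfit(c,(.505,.15))
    if n=="top": save(c,"crop.png",(200,100,440,290),3)
E
```

```text
top
rail_far 223 ang -77.52 p [ 0.6374 -0.0252] ends [0.6165 0.0692] [ 0.658  -0.1183] w [-0.0062  0.0066] z 0.0157
rail_near 188 ang -77.23 p [ 0.5224 -0.0591] ends [0.5005 0.0378] [ 0.5417 -0.144 ] w [-0.0055  0.0058] z 0.0158
carrier 899 (array([0.5092895 , 0.15910184]), (0.09229134023189545, 0.10025396943092346), 1.712374210357666) z 0.0511 mean [0.509  0.1585]
side
rail_far 219 ang -77.38 p [ 0.6335 -0.0164] ends [0.615  0.0665] [ 0.6569 -0.1209] w [-0.0052  0.0079] z 0.0134
rail_near 248 ang -77.52 p [ 0.5171 -0.0438] ends [0.5002 0.0326] [ 0.5407 -0.1501] w [-0.0055  0.0072] z 0.0137
carrier 737 (array([0.50867885, 0.15620819]), (0.09361952543258667, 0.1046220064163208), 1.3257265090942383) z 0.0499 mean [0.5071 0.1517]
```

View pics/crop.png

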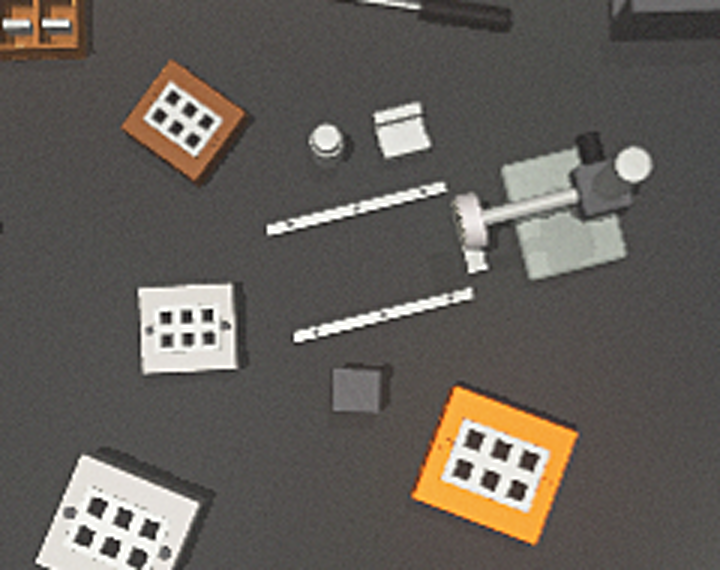

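The crop shows the small bare-aluminium box at crop (188,328), 100 x 92 x 50, so that is the carrier. In the lane frame (mouth at about (0.5587, 0.053), heading -77.4°) it stands at x≈-114, y≈-25 mm, and needs about +11° of turn. My plan is to push its near side face square to the lane with both fingers, then push from the rear.

```bash
cat >> h.py <<'E'
A=np.radians(-77.4); V=np.array([np.cos(A),np.sin(A)]); Y=np.array([-V[1],V[0]]); M=np.array([.5587,.0531])
def tolane(p): p=np.asarray(p)[...,:2]-M; return np.stack([p@V,p@Y],-1)
def toworld(x,y): return M+V*x+Y*y
def st():
    s=sense(); R=np.array(s["ee_rot"]); print(round(s["time_s"],2),"tcp",np.round(s["tcp_pos"],4),"lane",tolane(s["tcp_pos"]).round(4),"yaxis deg",np.degrees(np.arctan2(R[1,1],R[0,1])).round(2),"z",R[:,2].round(3),"F",np.round(s["wrist_force"],1),"j",np.round(s["joints"],1),"w",round(s["gripper_width"],2))
E
python3 -c "
from h import *
st(); print(toworld(-.114,-.115)-np.array(sense()['tcp_pos'])[:2])"
```

```text
1.3 tcp [0.2409 0.5767 0.2149] lane [-0.5803 -0.1959] yaxis deg -112.68 z [-0. -0. -1.] F [-0.2 -0.4 -0.5] j [ 82.1  22.    0.5  -0.  -68.4 -14.8] w 1.0
[ 0.1806626  -0.43741471]
```

Emit:
drive_tool(rows=[[60,15,-36,0,0,0,0.062],[60,15,-36,0,0,0,0.062],[60,15,-36,0,0,0,0.062],[60,15,-36,0,0,0,0.062],[60,15,-36,0,0,0,0.062]])

```text
time_s: 1.72
tcp_pos: [0.3163, 0.395, 0.215]
ee_rot: [[0.997, -0.082, 0.0], [-0.082, -0.997, 0.0], [0.0, -0.0, -1.0]]
wrist_force: [0.9, 0.2, -1.2]
gripper_width: 0.71
gripper_force: 0.0
```

Emit:
drive_tool(rows=[[60,15,-37,0,0,0,0.062],[60,15,-37,0,0,0,0.062],[60,15,-37,0,0,0,0.062],[60,15,-37,0,0,0,0.062],[60,15,-37,0,0,0,0.061]])

```text
time_s: 2.13
tcp_pos: [0.3912, 0.2099, 0.2154]
ee_rot: [[0.974, 0.225, 0.001], [0.225, -0.974, 0.001], [0.001, -0.001, -1.0]]
wrist_force: [0.4, -0.2, -0.2]
gripper_width: 0.603
gripper_force: 0.0
```

Emit:
drive_tool(rows=[[60,15,-37,0,0,0,0],[60,15,-36,0,0,0,0],[60,0,0,0,0,0,0],[60,0,0,0,0,0,0]])

```text
time_s: 2.47
tcp_pos: [0.4214, 0.1369, 0.2151]
ee_rot: [[0.976, 0.217, 0.0], [0.217, -0.976, 0.0], [0.0, -0.0, -1.0]]
wrist_force: [-0.3, 1.0, 1.1]
gripper_width: 0.603
gripper_force: 0.0
```

```bash
python3 - <<'E'
from h import *
st()
c=capture("wrist"); save(c,"w1.png",s=1.25)
s=sense(); T=np.array(c["T_tool_cam"]); R=np.array(s["ee_rot"]); p=np.array(s["tcp_pos"])
Rw=R@T[:3,:3]; tw=R@T[:3,3]+p
c["R"]=Rw.T; c["t"]=-Rw.T@tw
lanefit(c); carfit(c,(.508,.157))
c=capture("top"); carfit(c,(.508,.157))
E
```

```text
2.47 tcp [0.4214 0.1369 0.2151] lane [-0.1117 -0.1157] yaxis deg -77.47 z [ 0.  0. -1.] F [-0.3  1.   1.1] j [ 39.1   4.  -23.6  -0.  -62.4  63.4] w 0.6
rail_far 1909 ang -77.2 p [ 0.6389 -0.0211] ends [0.6173 0.0742] [ 0.6609 -0.1179] w [-0.0054  0.0063] z 0.0155
rail_near 1342 ang -76.86 p [ 0.516  -0.0162] ends [0.5011 0.048 ] [ 0.5457 -0.1431] w [-0.0064  0.0051] z 0.0157
carrier 7269 (array([0.51154965, 0.15919864]), (0.09227193892002106, 0.10066665709018707), 1.7512210607528687) z 0.0513 mean [0.5129 0.1596]
carrier 814 (array([0.50339204, 0.15249586]), (0.10523290187120438, 0.11090300232172012), 4.0769524574279785) z 0.0514 mean [0.5131 0.1568]
```

View pics/w1.png

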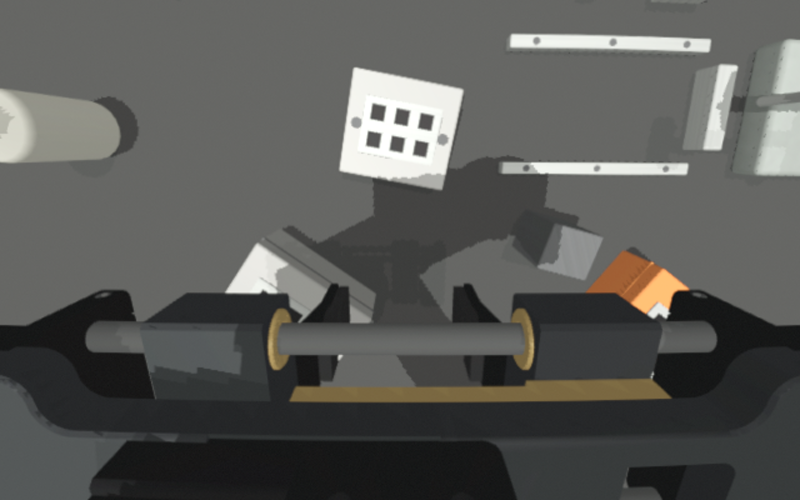

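The wrist view shows the carrier at (400,130), the rails to its right and the stop at (712,108), which agrees with the top camera. I lower and push sideways.

Emit:
drive_tool(rows=[[60,0,0,-34,0,0,0],[60,0,0,-34,0,0,0],[60,0,0,-34,0,0,0],[60,0,0,-34,0,0,0],[60,0,0,-31,0,0,0]])

```text
time_s: 3.18
tcp_pos: [0.4204, 0.1395, 0.0465]
ee_rot: [[0.975, 0.224, 0.0], [0.224, -0.975, 0.0], [0.0, -0.0, -1.0]]
wrist_force: [0.2, 0.1, -0.8]
gripper_width: 0.603
gripper_force: 0.0
```

Emit:
drive_tool(rows=[[60,6,1.3,0,0,0,0],[60,6,1.3,0,0,0,0],[60,4,0.9,0,0,0,0],[60,4,0.9,0,0,0,0],[60,4,0.9,0,0,0,0]])

```text
time_s: 3.6
tcp_pos: [0.4467, 0.1451, 0.0499]
ee_rot: [[0.975, 0.222, 0.004], [0.222, -0.975, 0.003], [0.004, -0.002, -1.0]]
wrist_force: [-0.9, 0.5, 1.0]
gripper_width: 0.604
gripper_force: 0.0
```

Emit:
drive_tool(rows=[[60,4,0.9,0,0,0,0],[60,4,0.9,0,0,0,0],[60,4,0.9,0,0,0,0],[60,4,0.9,0,0,0,0],[60,4,0.9,0,0,0,0]])

```text
time_s: 4.02
tcp_pos: [0.4653, 0.1485, 0.0481]
ee_rot: [[0.975, 0.221, 0.0], [0.221, -0.975, 0.0], [0.0, -0.0, -1.0]]
wrist_force: [0.1, -0.2, 0.5]
gripper_width: 0.604
gripper_force: 0.0
```

```bash
cat >> h.py <<'E'
def wcap():
    s=sense(); c=capture("wrist"); T=np.array(c["T_tool_cam"]); R=np.array(s["ee_rot"]); p=np.array(s["tcp_pos"])
    Rw=R@T[:3,:3]; c["R"]=Rw.T; c["t"]=-Rw.T@(R@T[:3,3]+p); return c
def look(near,cams=("top","side")):
    st()
    for n in cams:
        c=wcap() if n=="wrist" else capture(n); P=region(c,"carrier",np.array(near))
        if P is None: print(n,"no carrier"); continue
        T=P[(P[:,2]>.042)&(P[:,2]<.06)]; r=cv2.boxPoints(cv2.minAreaRect(T[:,:2].astype(np.float32)))
        print(n,len(T),"lane centre",tolane(rect(T[:,:2])[0]).round(4),rect(T[:,:2])[1:])
E
python3 -c "
from h import *
look((.515,.16))"
```

```text
4.02 tcp [0.4653 0.1485 0.0481] lane [-0.1135 -0.0703] yaxis deg -77.22 z [ 0.  0. -1.] F [ 0.1 -0.2  0.5] j [ 36.8  20.4 -30.7   0.  -38.9  66. ] w 0.6
top 311 lane centre [-0.108  -0.0017] ((0.043778643012046814, 0.09670690447092056), 1.9470888376235962)
side 228 lane centre [-0.0933 -0.0426] ((0.08533796668052673, 0.11313517391681671), 37.29265594482422)
```

```bash
python3 -c "
from h import *
c=capture('side'); save(c,'s2.png',(220,120,380,240),5)
look((.515,.16),('wrist',))"
```

```text
4.27 tcp [0.4647 0.1483 0.0478] lane [-0.1134 -0.071 ] yaxis deg -77.22 z [-0.001 -0.    -1.   ] F [0.1 0.9 0.1] j [ 36.8  20.3 -30.8  -0.  -38.9  66. ] w 0.6
wrist 23920 lane centre [-0.1124 -0.0223] ((0.09190624952316284, 0.10048359632492065), 1.7752101421356201)
```

View pics/s2.png

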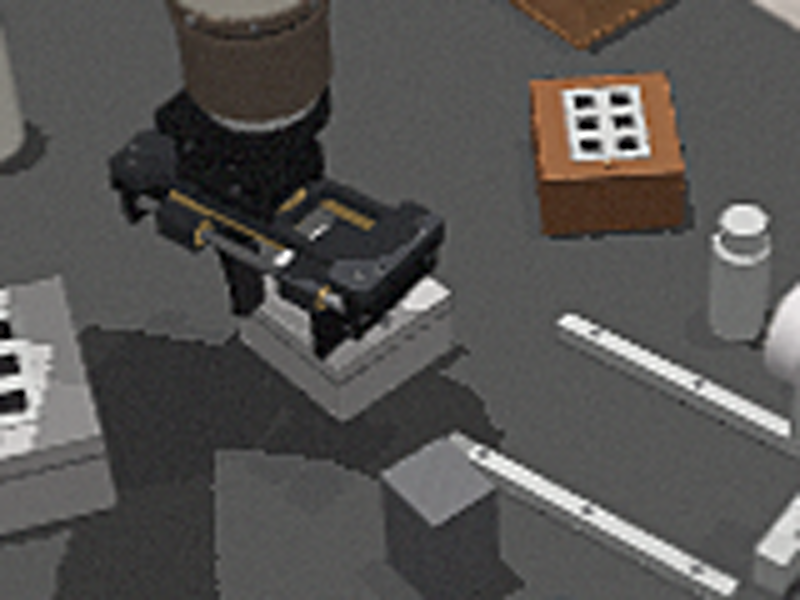

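```bash
python3 -c "
from h import *
c=capture('side'); P0=np.array([(285,u) for u in range(176,206,2)]+[(270,u) for u in range(174,196,2)])
z=c['z_map'][P0[:,1],P0[:,0]]; P=back(c,P0,z)
for a,b in zip(P0,P): print(a,c['frame'][a[1],a[0]].tolist(),np.round(b,3),tolane(b).round(3))
"
```

```text
[285 176] [22, 21, 29] [0.451 0.084 0.148] [-0.054 -0.098]
[285 178] [117, 106, 88] [0.451 0.084 0.14 ] [-0.054 -0.099]
[285 180] [90, 88, 96] [0.447 0.08  0.139] [-0.05  -0.104]
[285 182] [14, 17, 19] [0.463 0.105 0.1  ] [-0.072 -0.082]
[285 184] [20, 15, 17] [0.464 0.107 0.09 ] [-0.074 -0.081]
[285 186] [13, 20, 14] [0.465 0.111 0.078] [-0.077 -0.078]
[285 188] [14, 12, 18] [0.467 0.114 0.066] [-0.079 -0.076]
[285 190] [25, 24, 23] [0.463 0.11  0.063] [-0.076 -0.081]
[285 192] [122, 119, 119] [0.467 0.117 0.046] [-0.082 -0.075]
[285 194] [96, 95, 95] [0.466 0.116 0.038] [-0.082 -0.077]
[285 196] [98, 98, 95] [0.464 0.115 0.032] [-0.081 -0.079]
[285 198] [98, 98, 97] [0.467 0.12  0.016] [-0.086 -0.075]
[285 200] [94, 93, 93] [0.465 0.118 0.011] [-0.084 -0.077]
[285 202] [66, 65, 67] [ 0.466  0.121 -0.001] [-0.086 -0.076]
[285 204] [47, 48, 50] [ 0.46   0.114 -0.   ] [-0.081 -0.083]
[270 174] [23, 21, 20] [0.46  0.175 0.084] [-0.141 -0.07 ]
[270 176] [32, 27, 31] [0.458 0.172 0.079] [-0.139 -0.073]
[270 178] [18, 19, 25] [0.457 0.174 0.07 ] [-0.14  -0.073]
[270 180] [33, 27, 31] [0.457 0.174 0.061] [-0.14  -0.073]
[270 182] [60, 58, 60] [0.456 0.174 0.053] [-0.141 -0.074]
[270 184] [103, 103, 100] [0.466 0.193 0.023] [-0.157 -0.06 ]
[270 186] [98, 95, 94] [0.462 0.188 0.021] [-0.153 -0.065]
[270 188] [99, 97, 97] [0.463 0.191 0.009] [-0.156 -0.063]
[270 190] [45, 42, 44] [ 0.463  0.193 -0.002] [-0.158 -0.063]
[270 192] [44, 41, 48] [ 0.458  0.186 -0.002] [-0.152 -0.07 ]
[270 194] [47, 45, 45] [0.451 0.177 0.   ] [-0.145 -0.078]
```

The fingertips show at z≈0.053, hovering just over the carrier's top edge with no force, so the hand is higher than the stated geometry implies. I back off and measure the fingertips.

Emit:
drive_tool(rows=[[60,0,0,10,0,0,0],[60,-15,-3.3,0,0,0,0],[60,-15,-3.3,0,0,0,0],[60,-15,-3.3,-10,0,0,0],[60,0,0,0,0,0,0]])

```text
time_s: 4.83
tcp_pos: [0.4161, 0.1365, 0.0468]
ee_rot: [[0.975, 0.221, -0.005], [0.221, -0.975, -0.003], [-0.005, 0.001, -1.0]]
wrist_force: [0.1, -0.1, -0.1]
gripper_width: 0.6
gripper_force: 0.0
```

```bash
python3 - <<'E'
from h import *
st(); t=np.array(sense()["tcp_pos"])
for n in ("side","top"):
    c=capture(n); uv,P=pts(c); L=tolane(P)-tolane(t); z=P[:,2]
    k=(abs(L[:,0])<.13)&(abs(L[:,1])<.06)&(z>.01)&(z<.2)
    for a in np.arange(.01,.2,.01):
        b=k&(z>=a)&(z<a+.01)
        if b.sum()>3: print(n,a.round(3),b.sum(),"x",np.percentile(L[b,0],[2,25,50,75,98]).round(3),"y",np.percentile(L[b,1],[2,50,98]).round(3))
    if n=="side": save(c,"s3.png",(220,120,380,240),5)
E
```

```text
4.83 tcp [0.4161 0.1365 0.0468] lane [-0.1125 -0.1209] yaxis deg -77.24 z [-0.005 -0.003 -1.   ] F [ 0.1 -0.1 -0.1] j [ 39.5  16.6 -37.3  -0.1 -36.4  63.3] w 0.6
side 0.01 32 x [0.017 0.034 0.042 0.116 0.129] y [0.015 0.048 0.06 ]
side 0.02 16 x [0.026 0.036 0.041 0.042 0.045] y [0.041 0.047 0.059]
side 0.03 15 x [0.032 0.04  0.043 0.044 0.046] y [0.04  0.046 0.057]
side 0.04 18 x [0.037 0.04  0.042 0.043 0.048] y [0.041 0.049 0.059]
side 0.05 23 x [-0.031 -0.026  0.031  0.036  0.044] y [-0.012 -0.001  0.057]
side 0.06 156 x [-0.129 -0.116 -0.102 -0.079  0.036] y [-0.059 -0.041  0.005]
side 0.07 47 x [-0.125 -0.061 -0.026  0.034  0.129] y [-0.053 -0.01   0.006]
side 0.08 24 x [-0.036 -0.028  0.001  0.037  0.04 ] y [-0.013 -0.01  -0.001]
side 0.09 18 x [-0.039 -0.032 -0.028 -0.025  0.041] y [-0.014 -0.01   0.006]
side 0.1 10 x [-0.037 -0.031 -0.03  -0.026 -0.025] y [-0.012  0.001  0.007]
side 0.11 7 x [-0.034 -0.032 -0.031 -0.03  -0.029] y [-0.009 -0.005  0.   ]
side 0.12 42 x [-0.083 -0.034  0.057  0.087  0.089] y [-0.039 -0.024  0.032]
side 0.13 154 x [-0.08  -0.031  0.034  0.087  0
[... 447 characters left out ...]
 0.013  0.015  0.018] y [-0.024 -0.02   0.02 ]
top 0.01 18 x [0.001 0.09  0.114 0.123 0.129] y [-0.044  0.056  0.06 ]
top 0.04 24 x [-0.009  0.011  0.02   0.031  0.04 ] y [0.046 0.054 0.06 ]
top 0.05 46 x [-0.007  0.009  0.02   0.032  0.041] y [0.044 0.053 0.059]
top 0.08 4 x [0.127 0.127 0.128 0.128 0.129] y [-0.025 -0.023 -0.018]
top 0.13 4 x [0.028 0.049 0.056 0.057 0.059] y [-0.024  0.009  0.031]
top 0.14 122 x [0.022 0.035 0.043 0.051 0.06 ] y [-0.036 -0.003  0.037]
top 0.15 94 x [0.029 0.036 0.043 0.05  0.056] y [-0.035  0.003  0.038]
top 0.16 232 x [-0.094  0.064  0.074  0.084  0.092] y [-0.033  0.006  0.037]
top 0.17 111 x [-0.09   0.046  0.07   0.08   0.091] y [-0.033  0.001  0.036]
```

View pics/s3.png

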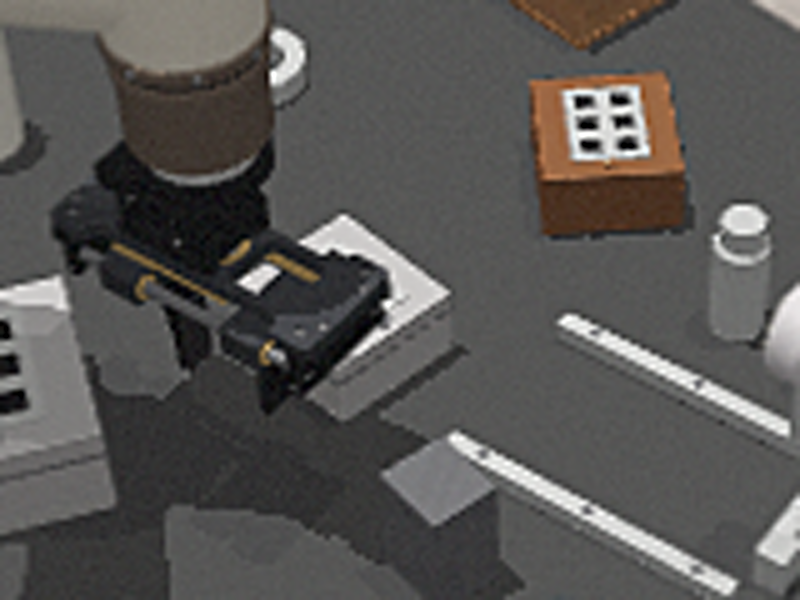

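The picture shows the fingertips at crop (275,405) and (195,365), z≈0.053, and the body's underside at z≈0.125. Everything sits about 25 mm higher than stated, so I lower 25 mm and push again.

Emit:
drive_tool(rows=[[60,0,0,-12,0,0,0],[60,0,0,-12,0,0,0],[60,0,0,0,0,0,0]])

```text
time_s: 5.18
tcp_pos: [0.4201, 0.1385, 0.0228]
ee_rot: [[0.975, 0.221, -0.002], [0.221, -0.975, -0.001], [-0.002, 0.001, -1.0]]
wrist_force: [1.0, -0.3, 0.3]
gripper_width: 0.6
gripper_force: 0.0
```

```bash
python3 - <<'E'
from h import *
st(); t=np.array(sense()["tcp_pos"])
c=capture("side"); uv,P=pts(c); L=tolane(P)-tolane(t); z=P[:,2]
k=(abs(abs(L[:,0])-.033)<.015)&(abs(L[:,1])<.016)&(z>.008)&(z<.2)
for s in (1,-1):
    b=k&(L[:,0]*s>0)&(z<.09); print(s,b.sum(),np.sort(z[b])[:8].round(3),np.percentile(L[b],[3,97],axis=0).round(4).tolist())
b=(abs(L[:,0])<.1)&(abs(L[:,0])>.05)&(abs(L[:,1])<.045)&(z>.08)&(z<.2); print(np.percentile(z[b],[1,3,10]))
E
```

```text
5.18 tcp [0.4201 0.1385 0.0228] lane [-0.1136 -0.1166] yaxis deg -77.22 z [-0.002 -0.001 -1.   ] F [ 1.  -0.3  0.3] j [ 39.4  19.4 -38.3  -0.  -32.4  63.4] w 0.6
1 50 [0.028 0.03  0.031 0.031 0.032 0.032 0.035 0.037] [[0.0278, -0.0135], [0.039, 0.0058]]
-1 83 [0.026 0.029 0.03  0.032 0.032 0.033 0.034 0.035] [[-0.0343, -0.0143], [-0.0235, 0.0078]]
[0.10232966 0.10408218 0.11084953]
```

Emit:
drive_tool(rows=[[60,8,1.8,0,0,0,0],[60,8,1.8,0,0,0,0],[60,4,0.9,0,0,0,0],[60,4,0.9,0,0,0,0],[60,4,0.9,0,0,0,0]])

```text
time_s: 5.65
tcp_pos: [0.4487, 0.145, 0.0242]
ee_rot: [[0.975, 0.221, 0.0], [0.221, -0.975, 0.0], [0.0, -0.0, -1.0]]
wrist_force: [-3.2, -1.1, 0.8]
gripper_width: 0.599
gripper_force: 1.6
```

Emit:
drive_tool(rows=[[60,4,0.9,0,0,0,0],[60,4,0.9,0,0,0,0],[60,4,0.9,0,0,0,0],[60,4,0.9,0,0,0,0],[60,4,0.9,0,0,0,0]])

```text
time_s: 6.07
tcp_pos: [0.4681, 0.1493, 0.0238]
ee_rot: [[0.975, 0.221, -0.0], [0.221, -0.975, -0.0], [-0.001, 0.0, -1.0]]
wrist_force: [-0.7, -1.6, -0.3]
gripper_width: 0.598
gripper_force: 0.8
```

```bash
python3 -c "
from h import *
look((.515,.16),('wrist','top'))"
```

```text
6.07 tcp [0.4681 0.1493 0.0238] lane [-0.1136 -0.0675] yaxis deg -77.21 z [-0. -0. -1.] F [-0.7 -1.6 -0.3] j [ 36.7  22.9 -31.6  -0.  -35.6  66.1] w 0.6
wrist 34388 lane centre [-0.1182 -0.0072] ((0.09203661978244781, 0.10078681260347366), 9.46696662902832)
top 422 lane centre [-0.1203  0.0091] ((0.05717053636908531, 0.10385949164628983), 3.8981893062591553)
```

Emit:
drive_tool(rows=[[60,4,0.9,0,0,0,0],[60,3,0.7,0,0,0,0],[60,1,0.2,0,0,0,0],[60,0,0,0,0,0,0]])

```text
time_s: 6.6
tcp_pos: [0.476, 0.1511, 0.0239]
ee_rot: [[0.975, 0.221, -0.0], [0.221, -0.975, -0.0], [-0.0, 0.0, -1.0]]
wrist_force: [-1.9, -1.1, 0.2]
gripper_width: 0.601
gripper_force: 0.8
```

```bash
python3 -c "
from h import *
look((.52,.16),('wrist',))
c=wcap(); lanefit(c)"
```

```text
6.6 tcp [0.476  0.1511 0.0239] lane [-0.1137 -0.0593] yaxis deg -77.2 z [-0. -0. -1.] F [-1.9 -1.1  0.2] j [ 36.3  23.5 -30.5   0.  -36.1  66.5] w 0.6
wrist 33771 lane centre [-0.1201 -0.0009] ((0.09122824668884277, 0.10058508068323135), 12.677351951599121)
no rail_far
rail_near 2779 ang -77.35 p [ 0.5157 -0.0083] ends [0.5033 0.047 ] [ 0.5306 -0.0747] w [-0.0069  0.0041] z 0.0155
```

Emit:
drive_tool(rows=[[60,2,0.4,0,0,0,0],[60,2,0.4,0,0,0,0],[60,0,0,0,0,0,0],[60,0,0,0,0,0,0]])

```text
time_s: 7.18
tcp_pos: [0.4804, 0.1522, 0.0239]
ee_rot: [[0.975, 0.221, 0.001], [0.221, -0.975, 0.0], [0.001, -0.0, -1.0]]
wrist_force: [-1.5, -0.3, 0.2]
gripper_width: 0.601
gripper_force: 0.5
```

Emit:
drive_tool(rows=[[60,-15,-3.3,0,0,0,0],[60,-20,-4.5,10,0,0,0],[60,-10,-2.2,40,0,0,0],[60,0,0,40,0,0,0],[60,0,0,20,0,0,0]])

```text
time_s: 7.6
tcp_pos: [0.4374, 0.1436, 0.1388]
ee_rot: [[0.975, 0.223, 0.009], [0.223, -0.975, 0.005], [0.009, -0.003, -1.0]]
wrist_force: [1.5, 0.5, -0.0]
gripper_width: 0.597
gripper_force: 0.0
```

```bash
python3 -c "
from h import *
look((.52,.16),('wrist','side','top'))
lanefit(wcap())"
```

```text
7.6 tcp [0.4374 0.1436 0.1388] lane [-0.1147 -0.0986] yaxis deg -77.1 z [ 0.009  0.005 -1.   ] F [ 1.5  0.5 -0. ] j [ 38.6  10.1 -28.6   0.1 -50.7  64.3] w 0.6
wrist 12401 lane centre [-0.1202  0.003 ] ((0.09122949838638306, 0.10090836137533188), 12.786720275878906)
side 592 lane centre [-0.1168 -0.0002] ((0.09484171867370605, 0.1004299744963646), 12.388686180114746)
top 828 lane centre [-0.1218  0.0006] ((0.09212002158164978, 0.10059741884469986), 12.153470039367676)
no rail_far
rail_near 2080 ang -77.25 p [ 0.5225 -0.0452] ends [0.5018 0.0465] [ 0.5453 -0.146 ] w [-0.0056  0.0054] z 0.0156
```

The carrier is square to the lane (-77.4°) and centred within about 1 mm. Now I take the hand around to the rear, turned -90°.

Emit:
drive_tool(rows=[[60,5.9,9.2,0,0,0,-0.121],[60,5.9,9.2,0,0,0,-0.121],[60,5.9,9.2,0,0,0,-0.121],[60,5.9,9.2,0,0,0,-0.121],[60,5.9,9.2,0,0,0,-0.121]])

```text
time_s: 8.47
tcp_pos: [0.4645, 0.1882, 0.1329]
ee_rot: [[0.926, -0.378, -0.001], [-0.378, -0.926, -0.001], [-0.001, 0.002, -1.0]]
wrist_force: [0.3, 0.2, -0.2]
gripper_width: 0.594
gripper_force: 0.0
```

Emit:
drive_tool(rows=[[60,5.9,9.2,0,0,0,-0.121],[60,5.9,9.2,0,0,0,-0.121],[60,5.9,9.2,0,0,0,-0.121],[60,5.9,9.2,0,0,0,-0.121],[60,5.9,9.2,0,0,0,-0.121]])

```text
time_s: 8.88
tcp_pos: [0.494, 0.2342, 0.1327]
ee_rot: [[0.546, -0.838, -0.002], [-0.838, -0.546, -0.001], [0.0, 0.002, -1.0]]
wrist_force: [-0.0, 0.1, 0.4]
gripper_width: 0.599
gripper_force: 0.0
```

Emit:
drive_tool(rows=[[60,5.9,9.2,0,0,0,-0.121],[60,5.9,9.2,0,0,0,-0.121],[60,5.9,9.2,0,0,0,-0.121],[60,0,0,0,0,0,0],[60,0,0,0,0,0,0]])

```text
time_s: 9.3
tcp_pos: [0.5113, 0.2614, 0.1327]
ee_rot: [[0.222, -0.975, -0.002], [-0.975, -0.222, -0.001], [0.001, 0.002, -1.0]]
wrist_force: [-0.6, -0.7, -0.4]
gripper_width: 0.599
gripper_force: 0.0
```

```bash
python3 -c "
from h import *
look((.53,.17),('wrist',))
c=wcap();lanefit(c)"
```

```text
9.3 tcp [0.5113 0.2614 0.1327] lane [-0.2136 -0.0008] yaxis deg -167.15 z [-0.002 -0.001 -1.   ] F [-0.6 -0.7 -0.4] j [ 43.2  21.3 -13.4  -0.  -55.4 -30.4] w 0.6
wrist 12931 lane centre [-0.1202  0.003 ] ((0.09296363592147827, 0.09996441751718521), 13.065417289733887)
no rail_far
no rail_near
```

Emit:
drive_tool(rows=[[60,3.4,0.8,-26,0,0,0],[60,0,0,-26,0,0,0],[60,0,0,-27,0,0,0],[60,0,0,-27,0,0,0],[60,0,0,0,0,0,0]])

```text
time_s: 9.97
tcp_pos: [0.5115, 0.2595, 0.023]
ee_rot: [[0.218, -0.976, -0.009], [-0.976, -0.218, -0.006], [0.004, 0.01, -1.0]]
wrist_force: [-0.8, -1.0, -1.0]
gripper_width: 0.596
gripper_force: 0.0
```

```bash
cat >> h.py <<'E'
def rails(c):
    uv,P=pts(c); z=P[:,2]; L=tolane(P); r=[]
    for s in (1,-1):
        k=(z>.010)&(z<.021)&(abs(L[:,1]*s-.06)<.014)&(L[:,0]>0)&(L[:,0]<.2)
        if k.sum()<60: print("rail",s,k.sum()); continue
        q=L[k]; d=cv2.fitLine(q.astype(np.float32),cv2.DIST_HUBER,0,1e-4,1e-4).ravel()
        print("rail",s,k.sum(),"deg",np.degrees(np.arctan(d[1]/d[0])).round(2),"y at x=100",(d[3]+(.1-d[2])*d[1]/d[0]).round(4),"x",np.percentile(q[:,0],[1,99]).round(3))
E
python3 -c "
from h import *
look((.53,.17),('wrist',)); rails(wcap()); c=capture('top'); print('top');rails(c); c=capture('side');print('side');rails(c)"
```

```text
9.97 tcp [0.5115 0.2595 0.023 ] lane [-0.2117 -0.001 ] yaxis deg -167.39 z [-0.009 -0.006 -1.   ] F [-0.8 -1.  -1. ] j [ 43.   29.2 -19.4  -0.1 -42.  -30.3] w 0.6
wrist 34481 lane centre [-0.1269  0.0031] ((0.0929214209318161, 0.08750786632299423), 12.691352844238281)
rail 1 0
rail -1 0
top
rail 1 217 deg -0.17 y at x=100 0.06 x [0.002 0.189]
rail -1 199 deg 0.32 y at x=100 -0.0602 x [0.003 0.188]
side
rail 1 210 deg -0.04 y at x=100 0.0592 x [0.003 0.194]
rail -1 250 deg -0.01 y at x=100 -0.0609 x [0.004 0.194]
```

Emit:
drive_tool(rows=[[60,5,-6.8,3,0,0,0],[60,1.5,-6.8,1,0,0,0],[60,1.5,-6.8,0,0,0,0],[60,0.9,-3.9,0,0,0,0],[60,0.9,-3.9,0,0,0,0]])

```text
time_s: 10.63
tcp_pos: [0.525, 0.2333, 0.0322]
ee_rot: [[0.218, -0.976, 0.0], [-0.976, -0.218, 0.0], [-0.0, -0.0, -1.0]]
wrist_force: [-0.3, -0.3, 1.0]
gripper_width: 0.597
gripper_force: 0.0
```

Emit:
drive_tool(rows=[[60,1.1,-4.9,0,0,0,0],[60,1.1,-4.9,0,0,0,0],[60,1.1,-4.9,0,0,0,0],[60,1.1,-4.9,0,0,0,0],[60,1.1,-4.9,0,0,0,0]])

```text
time_s: 11.05
tcp_pos: [0.5307, 0.2097, 0.0321]
ee_rot: [[0.22, -0.976, 0.001], [-0.976, -0.22, 0.001], [-0.001, -0.001, -1.0]]
wrist_force: [-0.9, 2.3, 1.8]
gripper_width: 0.593
gripper_force: 1.5
```

```bash
python3 -c "
from h import *
look((.53,.14),('wrist','top','side'))"
```

```text
11.05 tcp [0.5307 0.2097 0.0321] lane [-0.159   0.0069] yaxis deg -167.32 z [ 0.001  0.001 -1.   ] F [-0.9  2.3  1.8] j [ 37.8  28.  -20.   -0.  -42.  -25.1] w 0.59
wrist 31218 lane centre [-0.0974  0.0034] ((0.09273882955312729, 0.09981035441160202), 12.562178611755371)
top 758 lane centre [-0.0913  0.0006] ((0.09214391559362411, 0.08615930378437042), 13.05334186553955)
side 737 lane centre [-0.0954  0.    ] ((0.09670551866292953, 0.10324583947658539), 12.968880653381348)
```

Emit:
drive_tool(rows=[[60,1.1,-4.9,0,0,0,0],[60,1.1,-4.9,0,0,0,0],[60,1.1,-4.9,0,0,0,0],[60,1.1,-4.9,0,0,0,0],[60,1.1,-4.9,0,0,0,0]])

```text
time_s: 11.77
tcp_pos: [0.5358, 0.1845, 0.0318]
ee_rot: [[0.219, -0.976, -0.0], [-0.976, -0.219, -0.0], [0.0, 0.0, -1.0]]
wrist_force: [-1.0, 1.9, -1.5]
gripper_width: 0.6
gripper_force: 0.9
```

Emit:
drive_tool(rows=[[60,1.1,-4.9,0,0,0,0],[60,1.1,-4.9,0,0,0,0],[60,0,0,0,0,0,0]])

```text
time_s: 12.02
tcp_pos: [0.5381, 0.1741, 0.032]
ee_rot: [[0.218, -0.976, -0.001], [-0.976, -0.218, -0.001], [0.001, 0.001, -1.0]]
wrist_force: [0.4, 0.4, -0.5]
gripper_width: 0.601
gripper_force: 0.0
```

```bash
python3 -c "
from h import *
look((.54,.11),('wrist','top','side')); rails(wcap())
c=capture('side'); save(c,'s4.png',(220,120,380,240),5)"
```

```text
12.02 tcp [0.5381 0.1741 0.032 ] lane [-0.1226  0.0063] yaxis deg -167.39 z [-0.001 -0.001 -1.   ] F [ 0.4  0.4 -0.5] j [ 34.4  27.6 -20.7   0.  -41.7 -21.8] w 0.6
wrist 31093 lane centre [-0.0616  0.0033] ((0.0927535817027092, 0.10187032073736191), 12.28121280670166)
top 741 lane centre [-0.0551  0.0007] ((0.09185298532247543, 0.08470243215560913), 12.71863079071045)
side 759 lane centre [-0.0597  0.0002] ((0.09594234824180603, 0.10392111539840698), 13.127823829650879)
rail 1 822 deg -0.95 y at x=100 0.0601 x [0.    0.021]
rail -1 840 deg -0.14 y at x=100 -0.0566 x [0.    0.021]
```

View pics/s4.png

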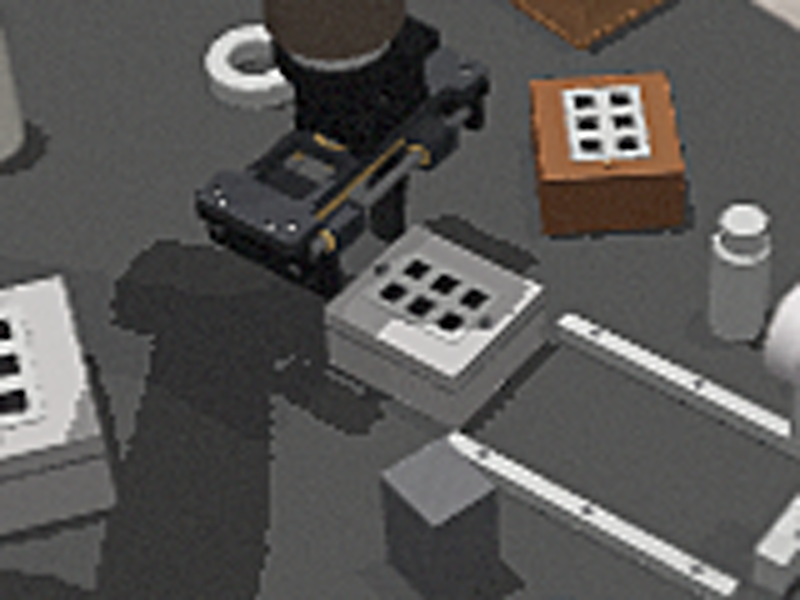

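The carrier's front face sits just before the mouth, centred between the rail ends at crop (565,318) and (460,440). I continue.

Emit:
drive_tool(rows=[[60,1.1,-4.9,0,0,0,0],[60,1.1,-4.9,0,0,0,0],[60,1.1,-4.9,0,0,0,0],[60,1.1,-4.9,0,0,0,0],[60,1.1,-4.9,0,0,0,0]])

```text
time_s: 12.83
tcp_pos: [0.5438, 0.1505, 0.032]
ee_rot: [[0.219, -0.976, 0.0], [-0.976, -0.219, 0.0], [-0.0, -0.0, -1.0]]
wrist_force: [-0.3, 2.0, 0.2]
gripper_width: 0.6
gripper_force: 1.2
```

Emit:
drive_tool(rows=[[60,1.1,-4.9,0,0,0,0],[60,1.1,-4.9,0,0,0,0],[60,1.1,-4.9,0,0,0,0],[60,1.1,-4.9,0,0,0,0],[60,1.1,-4.9,0,0,0,0]])

```text
time_s: 13.25
tcp_pos: [0.5492, 0.1259, 0.032]
ee_rot: [[0.219, -0.976, 0.0], [-0.976, -0.219, 0.0], [-0.0, -0.0, -1.0]]
wrist_force: [-1.3, 2.7, 1.0]
gripper_width: 0.597
gripper_force: 1.3
```

```bash
python3 -c "
from h import *
look((.55,.06),('wrist','top','side')); c=wcap(); rails(c); print(np.round(c['T_tool_cam'],3))"
```

```text
13.25 tcp [0.5492 0.1259 0.032 ] lane [-0.0731  0.0066] yaxis deg -167.34 z [ 0.  0. -1.] F [-1.3  2.7  1. ] j [ 29.4  27.5 -21.   -0.  -41.5 -16.7] w 0.6
wrist 31237 lane centre [-0.0116  0.0034] ((0.0926850438117981, 0.09955029934644699), 12.547660827636719)
top 689 lane centre [-0.0033  0.0007] ((0.09208489209413528, 0.07956690341234207), 13.364455223083496)
side 793 lane centre [-0.0094  0.001 ] ((0.09784717857837677, 0.10160812735557556), 11.435932159423828)
rail 1 2173 deg -1.71 y at x=100 0.0608 x [0.001 0.071]
rail -1 2153 deg 2.12 y at x=100 -0.0551 x [0.001 0.071]
[[-0.001 -0.962 -0.273  0.075]
 [ 1.    -0.001 -0.    -0.001]
 [-0.    -0.273  0.962 -0.17 ]
 [ 0.     0.     0.     1.   ]]
```

Emit:
drive_tool(rows=[[60,1.1,-4.9,0,0,0,0],[60,1.1,-4.9,0,0,0,0],[60,1.1,-4.9,0,0,0,0],[60,1.1,-4.9,0,0,0,0],[60,1.1,-4.9,0,0,0,0]])

```text
time_s: 14.02
tcp_pos: [0.5546, 0.1014, 0.0319]
ee_rot: [[0.219, -0.976, -0.0], [-0.976, -0.219, 0.0], [-0.0, 0.0, -1.0]]
wrist_force: [-0.5, 1.7, -0.7]
gripper_width: 0.6
gripper_force: 1.0
```

Emit:
drive_tool(rows=[[60,1.1,-4.9,0,0,0,0],[60,1.1,-4.9,0,0,0,0],[60,1.1,-4.9,0,0,0,0],[60,1.1,-4.9,0,0,0,0],[60,1.1,-4.9,0,0,0,0]])

```text
time_s: 14.43
tcp_pos: [0.5601, 0.0768, 0.0319]
ee_rot: [[0.219, -0.976, -0.0], [-0.976, -0.219, -0.0], [-0.0, 0.0, -1.0]]
wrist_force: [-0.5, 1.7, -1.2]
gripper_width: 0.607
gripper_force: 0.9
```

```bash
python3 -c "
from h import *
look((.56,.02),('wrist','side')); c=wcap(); rails(c)"
```

```text
14.43 tcp [0.5601 0.0768 0.0319] lane [-0.0228  0.0065] yaxis deg -167.35 z [-0. -0. -1.] F [-0.5  1.7 -1.2] j [ 24.2  27.6 -20.7  -0.  -41.7 -11.6] w 0.61
wrist 31258 lane centre [0.0386 0.0034] ((0.09272044152021408, 0.09947019815444946), 12.573630332946777)
side 835 lane centre [ 0.0408 -0.0002] ((0.09646451473236084, 0.1042114719748497), 11.768512725830078)
rail 1 3289 deg -0.83 y at x=100 0.0624 x [0.002 0.121]
rail -1 3124 deg 1.06 y at x=100 -0.0569 x [0.002 0.121]
```

Emit:
drive_tool(rows=[[60,1.1,-4.9,0,0,0,0],[60,1.1,-4.9,0,0,0,0],[60,1.1,-4.9,0,0,0,0],[60,1.1,-4.9,0,0,0,0],[60,1.1,-4.9,0,0,0,0]])

```text
time_s: 15.1
tcp_pos: [0.5658, 0.0526, 0.0321]
ee_rot: [[0.219, -0.976, 0.0], [-0.976, -0.219, 0.0], [-0.0, -0.0, -1.0]]
wrist_force: [0.1, 1.7, 1.5]
gripper_width: 0.601
gripper_force: 1.4
```

Emit:
drive_tool(rows=[[60,1.1,-4.9,0,0,0,0],[60,1.1,-4.9,0,0,0,0],[60,1.1,-4.9,0,0,0,0],[60,1.1,-4.9,0,0,0,0],[60,1.1,-4.9,0,0,0,0]])

```text
time_s: 15.52
tcp_pos: [0.5712, 0.0279, 0.0321]
ee_rot: [[0.219, -0.976, 0.0], [-0.976, -0.219, 0.0], [-0.0, -0.0, -1.0]]
wrist_force: [-1.8, 3.1, 2.1]
gripper_width: 0.603
gripper_force: 1.6
```

Emit:
drive_tool(rows=[[60,1.1,-4.9,0,0,0,0],[60,1.1,-4.9,0,0,0,0],[60,1.1,-4.9,0,0,0,0],[60,1.1,-4.9,0,0,0,0],[60,1.1,-4.9,0,0,0,0]])

```text
time_s: 15.93
tcp_pos: [0.5767, 0.0034, 0.0321]
ee_rot: [[0.219, -0.976, 0.0], [-0.976, -0.219, 0.0], [-0.0, -0.0, -1.0]]
wrist_force: [-0.8, 3.3, 2.8]
gripper_width: 0.604
gripper_force: 1.8
```

```bash
python3 -c "
from h import *
look((.58,-.05),('wrist','side')); c=wcap(); rails(c)
uv,P=pts(c);L=tolane(P);k=(P[:,2]>.005)&(P[:,2]<.026)&(abs(L[:,1])<.03)&(L[:,0]>.18)&(L[:,0]<.23);print(k.sum(),np.percentile(L[k,0],[2,10,50])if k.any() else 0)
c=capture('side'); save(c,'s5.png',(260,140,420,260),5)"
```

```text
15.93 tcp [0.5767 0.0034 0.0321] lane [0.0524 0.0067] yaxis deg -167.33 z [ 0.  0. -1.] F [-0.8  3.3  2.8] j [ 16.4  28.5 -19.1  -0.  -42.5  -3.8] w 0.6
wrist 31306 lane centre [0.1139 0.0033] ((0.09272051602602005, 0.10001523047685623), 12.885022163391113)
side 857 lane centre [ 0.1163 -0.0013] ((0.09240663796663284, 0.10078680515289307), 13.408451080322266)
rail 1 3970 deg -0.34 y at x=100 0.0633 x [0.036 0.192]
rail -1 3650 deg 0.02 y at x=100 -0.0572 x [0.033 0.193]
1184 [0.19353335 0.19375179 0.19412185]
```

View pics/s5.png

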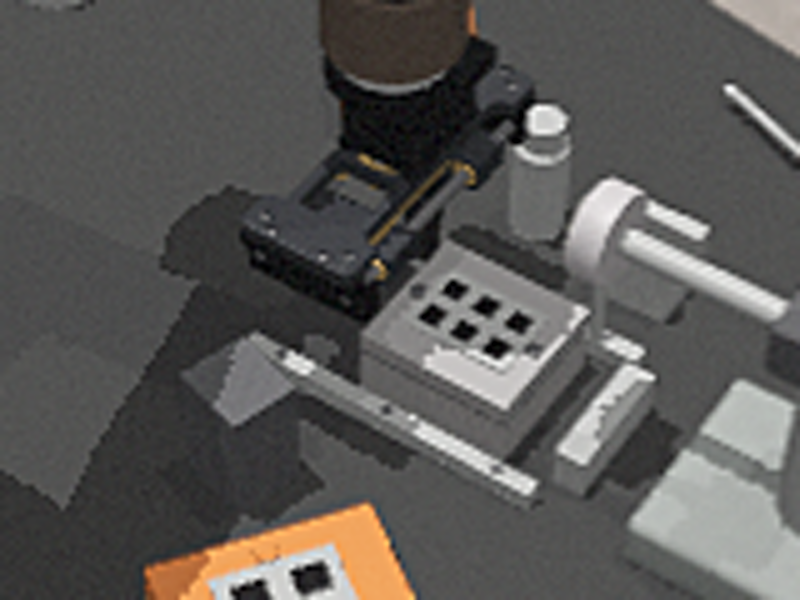

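The carrier is in the lane, clear of both rails, with about a 30 mm gap to the stop at crop (605,430). I push on, slowing down.

Emit:
drive_tool(rows=[[60,1.1,-4.9,0,0,0,0],[60,1.1,-4.9,0,0,0,0],[60,1.1,-4.9,0,0,0,0],[60,1.1,-4.9,0,0,0,0],[60,0.9,-3.9,0,0,0,0]])

```text
time_s: 16.65
tcp_pos: [0.5817, -0.0203, 0.0317]
ee_rot: [[0.219, -0.976, -0.0], [-0.976, -0.219, 0.0], [-0.0, 0.0, -1.0]]
wrist_force: [0.5, 2.6, -1.0]
gripper_width: 0.6
gripper_force: 0.9
```

Emit:
drive_tool(rows=[[60,0.4,-2,0,0,0,0],[60,0.4,-1,0,0,0,0]])

```text
time_s: 16.82
tcp_pos: [0.5825, -0.0232, 0.0318]
ee_rot: [[0.218, -0.976, -0.0], [-0.976, -0.218, -0.0], [-0.0, 0.0, -1.0]]
wrist_force: [-0.2, 2.4, -1.8]
gripper_width: 0.599
gripper_force: 0.9
```

```bash
python3 -c "
from h import *
look((.585,-.08),('wrist','side')); c=wcap(); rails(c)
uv,P=pts(c);L=tolane(P);k=(P[:,2]>.005)&(P[:,2]<.026)&(abs(L[:,1])<.03)&(L[:,0]>.18)&(L[:,0]<.23);print(k.sum(),np.percentile(L[k,0],[2,10,50])if k.any() else 0)"
```

```text
16.82 tcp [ 0.5825 -0.0232  0.0318] lane [0.0796 0.0066] yaxis deg -167.38 z [-0. -0. -1.] F [-0.2  2.4 -1.8] j [ 13.6  29.  -18.1  -0.  -42.9  -1. ] w 0.6
wrist 31386 lane centre [0.1402 0.0036] ((0.09247716516256332, 0.10146425664424896), 12.43596076965332)
side 859 lane centre [ 1.423e-01 -1.000e-04] ((0.09469712525606155, 0.10242470353841782), 12.320442199707031)
rail 1 2974 deg 0.22 y at x=100 0.0633 x [0.06  0.192]
rail -1 2666 deg -1.05 y at x=100 -0.0568 x [0.059 0.192]
0 0
```

Emit:
drive_tool(rows=[[60,0.3,-1,0,0,0,0],[60,0.2,-1,0,0,0,0],[60,0.2,-1,0,0,0,0]])

```text
time_s: 17.32
tcp_pos: [0.5835, -0.0252, 0.0322]
ee_rot: [[0.22, -0.976, 0.001], [-0.976, -0.22, 0.0], [-0.0, -0.001, -1.0]]
wrist_force: [-0.2, 2.7, 1.6]
gripper_width: 0.598
gripper_force: 1.5
```

Emit:
drive_tool(rows=[[60,0.2,-0.7,0,0,0,0]])

```text
time_s: 17.4
tcp_pos: [0.5837, -0.026, 0.0322]
ee_rot: [[0.22, -0.976, 0.001], [-0.976, -0.22, 0.0], [-0.0, -0.001, -1.0]]
wrist_force: [-0.9, 3.5, 1.9]
gripper_width: 0.598
gripper_force: 1.6
```

Emit:
drive_tool(rows=[[60,0.1,-0.7,0,0,0,0]])

```text
time_s: 17.48
tcp_pos: [0.5838, -0.0262, 0.0322]
ee_rot: [[0.219, -0.976, 0.001], [-0.976, -0.219, 0.001], [-0.001, -0.001, -1.0]]
wrist_force: [-2.1, 8.3, 3.1]
gripper_width: 0.599
gripper_force: 4.4
```

```bash
python3 -c "
from h import *
look((.585,-.08),('wrist','side'))"
```

```text
17.48 tcp [ 0.5838 -0.0262  0.0322] lane [0.0829 0.0072] yaxis deg -167.34 z [ 0.001  0.001 -1.   ] F [-2.1  8.3  3.1] j [ 13.3  29.  -17.9  -0.1 -43.   -0.5] w 0.6
wrist 31276 lane centre [0.1445 0.0036] ((0.09268472343683243, 0.09972627460956573), 12.586688041687012)
side 881 lane centre [0.145 0.001] ((0.09578118473291397, 0.10311906039714813), 13.33818531036377)
```

The force jumped to 8 N at the expected position, so the carrier is home. I withdraw.

Emit:
drive_tool(rows=[[60,-1.1,4.9,0,0,0,0],[60,-2.2,9.8,0,0,0,0],[60,-4.4,19.5,0,0,0,0],[60,-4.4,19.5,20,0,0,0],[60,-4.4,19.5,35,0,0,0]])

```text
time_s: 18.1
tcp_pos: [0.5635, 0.046, 0.0834]
ee_rot: [[0.218, -0.976, -0.01], [-0.976, -0.218, -0.003], [0.001, 0.01, -1.0]]
wrist_force: [1.5, 0.6, -0.2]
gripper_width: 0.597
gripper_force: 0.0
```

Emit:
drive_tool(rows=[[60,-6,25,35,0,0,0],[60,-6,25,35,0,0,0],[60,-6,25,30,0,0,0],[60,0,0,0,0,0,0],[60,0,0,0,0,0,0]])

```text
time_s: 18.52
tcp_pos: [0.5501, 0.1211, 0.1864]
ee_rot: [[0.222, -0.975, 0.004], [-0.975, -0.222, 0.002], [-0.001, -0.005, -1.0]]
wrist_force: [-0.3, -0.4, -0.2]
gripper_width: 0.601
gripper_force: 0.0
```

```bash
python3 -c "
from h import *
look((.585,-.08),('top','side')); c=wcap(); rails(c); look((.585,-.08),('wrist',))
c=capture('side'); save(c,'s6.png',(260,140,420,260),5)"
```

```text
18.52 tcp [0.5501 0.1211 0.1864] lane [-0.0682  0.0064] yaxis deg -167.19 z [ 0.004  0.002 -1.   ] F [-0.3 -0.4 -0.2] j [ 28.9  17.2 -11.1   0.  -61.4 -16.1] w 0.6
top 885 lane centre [0.142  0.0012] ((0.0923420786857605, 0.09937235713005066), 12.801910400390625)
side 852 lane centre [1.46e-01 1.00e-04] ((0.0947783887386322, 0.10117504745721817), 12.631522178649902)
rail 1 1439 deg -0.2 y at x=100 0.062 x [0.002 0.133]
rail -1 1457 deg 0.15 y at x=100 -0.0568 x [0.002 0.133]
18.77 tcp [0.5489 0.1181 0.1825] lane [-0.0656  0.0046] yaxis deg -167.4 z [-0.003 -0.002 -1.   ] F [-0.7  0.3  0.2] j [ 28.7  17.5 -11.3  -0.  -61.4 -16.1] w 0.6
wrist 3200 lane centre [0.1074 0.0035] ((0.09187289327383041, 0.028485022485256195), 12.16624641418457)
```

View pics/s6.png

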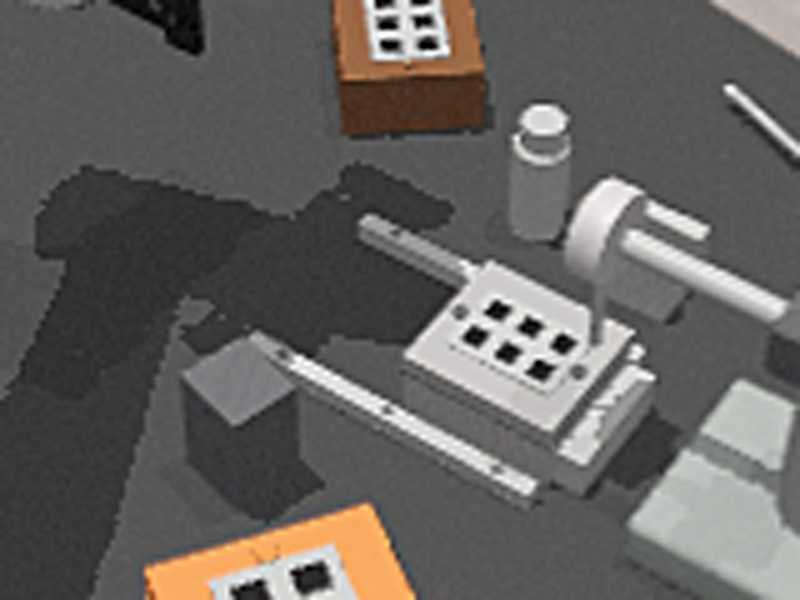

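The carrier sits flush against the stop at crop (590,400), clear of both rails, and the hand is away.

```bash
python3 -c "
from h import *
print(finish_job())"
```

```text
the job is handed in; nothing more can be done
None
```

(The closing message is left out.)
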